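# Lift the slide rack out of the staining dish to drain

### The job

Take the lid off the covered staining dish by its bar handle and lay it gently, flat and handle up, in the steel tray. Then swing the slide rack's wire handle upright while the rack still stands in the dish, lift the rack out by that handle and hold it level and still over its dish, a few centimetres clear above the rim, so that it drains back into it. Finish while holding it there; do not tip the rack or push the dishes or the other things on the bench about.

Things in the scene. Friction and masses are not known exactly. Their poses are not given: they have to be found in the camera images.
- stain_dish: the covered staining dish, a grey plastic open-topped box 98 mm (its x) x 112 mm (its y) x 46 mm high, walls 4 mm, floor 5 mm, about 0.9 kg, standing loose on the bench; the slide rack stands in it under the lid. Origin: centre of its underside, z up. It has a small moulded lug in the middle of each y end.
- lid: white plastic lid on the staining dish, a hollow cover 106 (x) x 120 (y) x 34 mm high plus a bar handle on top (55 mm in all), about 0.16 kg. Its skirt reaches 8 mm down over the outside of the dish with 1.5 mm play: lift it straight up. Origin: centre of its lower edge, z up; 38 mm above the dish's underside when on the dish, on the tray floor when in the tray.
- lid_handle (a point): middle of the lid's bar handle: a straight bar 14 mm wide (along the lid's x), 50 mm long (along the lid's y), 21 mm high from the lid's top; this point is 44 mm above the lid's origin and 11 mm below the bar's top
- tray: fixed shallow steel tray on the bench, 180 mm (x) x 200 mm (y), rim 14 mm high with 2 mm walls and a rolled edge, floor 2 mm above the bench; empty. Origin: centre of its underside. The lid fits in it with room to spare, best with the same yaw as the tray or a half turn from it.
- slide_rack: white plastic rack of twelve upright glass microscope slides, 84 mm (x) x 88 mm (y; 97 mm over the wire handle's arms), slides' tops 31 mm above its underside, about 0.33 kg (may differ by a quarter). It stands on the staining dish's floor with about 3 mm play all round. Origin: centre of its underside, z up; 5 mm above the dish's underside while in the dish.
- bail (a joint): angle of the rack's folding wire handle: 0 upright, +1.05 rad folded on its stop toward the rack's -x side (as it starts), -1.05 toward +x. It swings easily and falls to a stop unless held. Pivot line: along the rack's y, 36 mm above its underside, x = 0. The rack hangs freely from this pivot, levelling itself after a little swinging.
- bail_grip (a point): middle of the wire handle's black sleeve, a round grip of 8.4 mm diameter and 56 mm long that runs along the rack's y, 40 mm from the pivot line: straight above the pivot when upright; when folded about 35 mm to the rack's -x side, 56 mm above the rack's underside (15 mm above the dish's rim)
- rinse_dish: a second dish of the same shape and size, open and empty, to be left alone; origin: centre of its underside
- red_lid_jar: round jar with screw lid, 73 mm across, 66 mm high, loose bystander; origin: centre of its underside
- reagent_bottle: small white bottle, 43 mm across, 81 mm high, loose bystander; origin: centre of its underside
- water_bottle: white bottle, 74 mm across, 164 mm high, loose bystander; origin: centre of its underside
- timer: small white timer, 66x62x18 mm, loose bystander lying on the robot's side of the work; origin: centre of its underside
- label_tape: roll of tape lying flat, 61 mm across, 13 mm high, loose bystander; origin: centre of its underside
- forceps: thin steel forceps lying flat, 17x126x5 mm, loose bystander on the robot's side of the work; origin: centre of its underside
- marker_black: black marker pen lying flat, 12x136x12 mm, loose bystander on the robot's side of the work; origin: centre of its underside
Mind the look-alikes: they are no part of the job. Leave any orange look-alike of the lid alone.

How it is judged:
By the outcome, as a careful person would: the job done as asked, in the order asked, and still so for the second after the job is handed in, while the arm keeps its last pose, push and grip.
It also fails if it takes over 58 s, if anything falls off the work surface, if the arm or the gripper's body presses on something with over 40 N, if the wrist force passes 120 N, or if a joint passes its speed limit or range.

### The arm

A 6-joint arm with a two-finger parallel gripper is mounted at the origin on a cart in front of the work surface, level with it; the furniture and walls round the work are solid. World frame = base frame: x ahead of the robot, y to its left, z up, the work surface at z = 0. Lengths are in m, angles in rad, forces in N, time in s.
With the tool pointing down it reaches from about 0.35 to 0.975 m from the base axis. Payload 7.1 kg.
Tool frame: the origin (TCP) lies midway between the tips of the shut fingers; the grasp point (between the pads) lies 19 mm behind it; z points along the fingers, y is the line along which they close (so a half turn about z gives the same grasp; the last joint's range is limited). The gripper opens to 88 mm and grips with 3 to 60 N. Pads are 20 mm wide; open, the fingers measure 115 mm over their backs; the gripper's body (75 mm by 178 mm) begins 61 mm behind the grasp point.
Start: joints at [1.095, 0.423, 1.63, -0, 1.089, -0.019], TCP at [0.276, 0.561, 0.223] pointing down, gripper open.
Joint ranges: [-3, 3], [-0.9, 2.11], [0.09, 2.58], [-1.31, 4.45], [0.11, 2.69], [-2.54, 2.54]. Speed limits (rad/s): [2.39, 2.39, 3.01, 3.14, 3.14, 3.14].

### API

Orientations are given as a unit quaternion [w, x, y, z].
In Python, from rig import arm, imaging, job_done gives the robot as it stands.
- The arm moves only by the tool carry_out, never from a script. Its argument "motion" is a list of rows, each a list of 6 numbers: the shift along the world's x, y, z normalised to -1 to 1, where 1 is 50 mm, then the turn, a rotation vector about the world's x, y, z normalised to -1 to 1, where 1 is 6 degrees. A call has 1 to 20 rows; each row shifts and turns the commanded pose from where the row before left it; what a row does not reach is not made up. A row lasts 1/10 s, in which the tool goes at most 50 mm and 8.59 degrees, less where a joint would pass 70% of its speed; a pose out of reach is approached as far as the arm can. A call with a number of a shift or a turn outside -1 to 1 is refused whole. A call with a gripper value outside its range is refused whole. "fingers" is the opening, from -1 (shut) to 1 (fully open), set as the call begins (left out, the last holds). The fingers move at their own pace and stop on an object; "newtons" is the grip in N (left out, the last holds). Time passes only in rows, so rows that do not move let the fingers close. It gives the time, the measured TCP pose, the force, the opening and the grip force at its end, in the units of the state.
- arm.get_obs(): the state, without advancing time (a new reading comes with each control period).
- imaging.grab_frame(name): name is "scene" or "top" or "wrist"; returns the picture (420x560x3 uint8, red, green, blue); there is no depth.
- imaging.camera_params(name): a dict with "intrinsics" (3x3 intrinsics, pixels), "camera_from_world" (4x4, takes a point from world to camera coordinates). Camera axes: x right, y down, z forward; pixel columns grow to the right and rows downward; lengths in m; the calibration is good to about 2 mm. The wrist camera is an equidistant fisheye: a pixel r from the principal point sees the ray r / f radians off the axis. A picture is of the moment at which its call begins: read the wrist's pose just before it. camera_params takes no time and is no camera call; for the wrist camera it gives the pose at the moment of the call.
- job_done(): hands the job in; it is judged then, once.
The state is a dict: "t": time; "qpos": joint angles; "joint_velocities": joint speeds; "joint_efforts": joint torques, N m; "position": TCP position; "tcp_rot": TCP orientation; "force": force on the tool from outside, world axes, zero at the start; "torque": the same for the moment, N m; "gripper_width": finger opening in m; "grip_force": force on a finger pad.
Only numpy, scipy, OpenCV 4.12 (cv2) and the standard library are available. Lean on these libraries where they do the work, as an engineer would, in place of code of your own. Each camera call takes 0.05 s, during which the arm holds its last target. There are 200 camera calls.

## Working session

There is one attempt and no reset: what is moved stays moved. The work goes in short steps, Python scripts to look and compute and a tool call to move; the robot and the scene stay as the last step left them, time stands still between calls to the robot, and variables do not carry over. Pictures are saved under pics/ and viewed, at most 10 in all, crops included, and the job is handed in when it is done.

Besides the shell and the picture viewer there is one more tool, called as name(argument=value, ...), one argument or row to a line, values as JSON. carry_out: Moves the arm, as the interface text tells. Its arguments: {"type":"object","properties":{"motion":{"type":"array","items":{"type":"array","items":{"type":"number","minimum":-1,"maximum":1}}},"fingers":{"type":"number"},"newtons":{"type":"number"}},"required":["motion"]}

```bash
mkdir -p pics; ls
python3 - <<'E'
from rig import arm, imaging
import cv2
o=arm.get_obs(); print({k:o[k] for k in('t','position','tcp_rot','gripper_width')})
for n in('scene','top'):
    p=imaging.camera_params(n);print(n,p)
    cv2.imwrite(f'pics/{n}0.png',imaging.grab_frame(n)[:,:,::-1])
E
```

```text
pics
{'t': 0.0, 'position': array([0.27540198, 0.56041414, 0.22188324]), 'tcp_rot': array([-1.75001171e-04,  2.26420902e-01,  9.74029238e-01, -7.66596393e-04]), 'gripper_width': 0.08800344601848052}
scene {'intrinsics': array([[545.08874971,   0.        , 281.25781748],
       [  0.        , 545.08874971, 210.64782001],
       [  0.        ,   0.        ,   1.        ]]), 'camera_from_world': array([[ 0.49393313, -0.8694941 ,  0.00317377, -0.28626633],
       [-0.59843295, -0.34259507, -0.7242283 ,  0.35752469],
       [ 0.63079955,  0.35582106, -0.68955297,  1.39072203],
       [ 0.        ,  0.        ,  0.        ,  1.        ]])}
top {'intrinsics': array([[527.13184435,   0.        , 278.16875077],
       [  0.        , 527.13184435, 216.98713824],
       [  0.        ,   0.        ,   1.        ]]), 'camera_from_world': array([[-0.26276944, -0.96479943, -0.01069032,  0.14388926],
       [-0.79274042,  0.22219746, -0.56761864,  0.46378704],
       [ 0.5500135 , -0.14067819, -0.8232222 ,  1.79968867],
       [ 0.        ,  0.        ,  0.        ,  1.        ]])}
```

View pics/scene0.png

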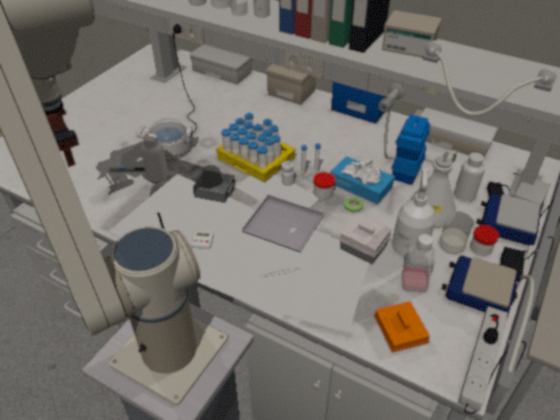

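View pics/top0.png

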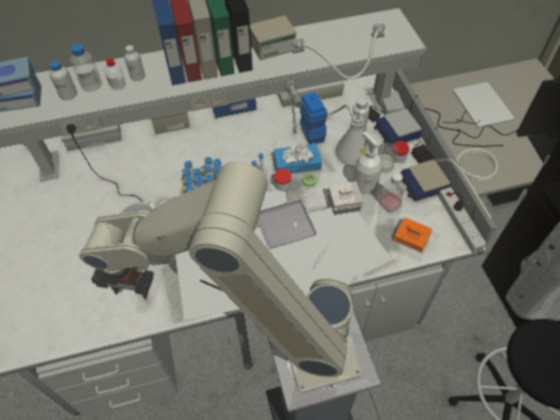

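The scene view shows the white lid on its grey dish at (365,240), which is (345,196) in the top view. The tray is at (283,222). What could be mistaken for the lid and dish:
- the orange covered dish at (402,326)
- the dark open dish at (213,187)
- the blue-and-white boxes at (365,178), (512,218) and (485,285)

I choose the white lid at (365,240).

```bash
cat > h.py <<'E'
import numpy as np, cv2
from rig import arm, imaging
def ray(p,uv,fish=False):
    K=np.array(p['intrinsics']);T=np.array(p['camera_from_world']);R=T[:3,:3];c=-R.T@T[:3,3]
    uv=np.atleast_2d(uv).astype(float)
    a=(uv-[K[0,2],K[1,2]])/[K[0,0],K[1,1]]
    if fish:
        r=np.linalg.norm(a,axis=1)+1e-9
        d=np.c_[a/r[:,None]*np.sin(r)[:,None],np.cos(r)]
    else: d=np.c_[a,np.ones(len(a))]
    d=d/np.linalg.norm(d,axis=1)[:,None]
    return c,d@R
def onz(p,uv,z,fish=False):
    c,d=ray(p,uv,fish); return c+d*((z-c[2])/d[:,2])[:,None]
def tri(rays):
    A=0;b=0
    for c,d in rays:
        M=np.eye(3)-np.outer(d,d);A=A+M;b=b+M@c
    x=np.linalg.solve(A,b)
    return x,[np.linalg.norm((np.eye(3)-np.outer(d,d))@(x-c)) for c,d in rays]
def proj(p,X,fish=False):
    K=np.array(p['intrinsics']);T=np.array(p['camera_from_world'])
    q=np.atleast_2d(X)@T[:3,:3].T+T[:3,3]
    if fish:
        n=np.linalg.norm(q[:,:2],axis=1);th=np.arctan2(n,q[:,2]);a=q[:,:2]/n[:,None]*th[:,None]
    else: a=q[:,:2]/q[:,2:]
    return a*[K[0,0],K[1,1]]+[K[0,2],K[1,2]]
E
python3 - <<'E'
from h import *
ps=imaging.camera_params('scene');pt=imaging.camera_params('top')
for n,uv,z in(('lid',(367,232),.072),('tray',(283,222),.014),('rinse',(213,186),.03),('orange',(402,326),.05),('greenroll',(353,203),.01),('pinkbottle',(415,280),.02)):
    print(n,onz(ps,uv,z))
for n,uv,z in(('lid',(345,190),.072),('tray',(287,224),.014)): print(n,onz(pt,uv,z))
p=imaging.camera_params('wrist');print(p); 
a=cv2.imread('pics/scene0.png');b=cv2.imread('pics/top0.png')
c=np.hstack([cv2.resize(a[170:300,230:430],(800,520))[:, :] ]);d=cv2.resize(b[150:270,240:400],(800,600))
cv2.imwrite('pics/c1.png',cv2.resize(np.vstack([cv2.resize(a[190:270,235:435],(800,320),interpolation=3),cv2.resize(b[175:245,240:440],(800,280),interpolation=3)]),(800,600)))
E
```

```text
lid [[ 0.57315471 -0.29256546  0.072     ]]
tray [[ 0.53805484 -0.02981476  0.014     ]]
rinse [[0.55620347 0.24735408 0.03      ]]
orange [[ 0.32969173 -0.49535371  0.05      ]]
greenroll [[ 0.73181898 -0.18296547  0.01      ]]
pinkbottle [[ 0.51560603 -0.46945251  0.02      ]]
lid [[ 0.58854235 -0.28852913  0.072     ]]
tray [[ 0.53110026 -0.03186581  0.014     ]]
{'intrinsics': array([[325.1922621 ,   0.        , 283.33315427],
       [  0.        , 325.1922621 , 205.04328593],
       [  0.        ,   0.        ,   1.        ]]), 'camera_from_world': array([[ 0.44257816,  0.89672747, -0.00210345, -0.62615567],
       [ 0.85816435, -0.42286256,  0.29110342, -0.03518178],
       [ 0.26015096, -0.13064112, -0.95668928,  0.39290044],
       [ 0.        ,  0.        ,  0.        ,  1.        ]])}
```

View pics/c1.png

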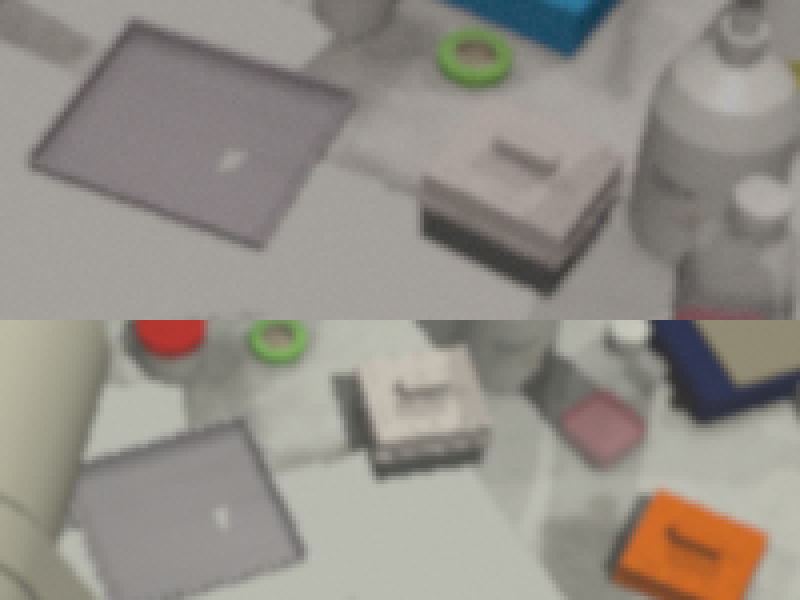

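The crop confirms the choice: a white lid with a bar handle on a grey dish, tray to its left, the orange one apart and a tall bottle just right of the dish. I'm moving the wrist camera over it.

carry_out(
  motion=[
    [0,0,1,0,0,0],
    [0,0,1,0,0,0],
    [0.3,-0.9,0,0,0,0],
    [0.3,-0.9,0,0,0,0],
    [0.3,-0.9,0,0,0,0],
    [0.3,-0.9,0,0,0,0],
    [0.3,-0.9,0,0,0,0],
    [0.3,-0.9,0,0,0,0],
    [0.3,-0.9,0,0,0,0],
    [0.3,-0.9,0,0,0,0],
    [0.3,-0.9,0,0,0,0],
    [0.3,-0.9,0,0,0,0],
    [0.3,-0.9,0,0,0,0],
    [0.3,-0.9,0,0,0,0],
    [0.3,-0.9,0,0,0,0],
    [0.3,-0.9,0,0,0,0],
    [0.3,-0.9,0,0,0,0],
    [0,0,0,0,0,0],
  ],
  fingers=1,
)

```text
t: 1.9
position: [0.5017, -0.1186, 0.3223]
tcp_rot: [0.0, 0.229, 0.973, -0.001]
force: [-0.2, -0.0, 0.6]
gripper_width: 0.0877
grip_force: 0.0
```

Run:
```python
from h import *
import pickle
o=arm.get_obs();print(o['t'],o['position'],o['tcp_rot'],o['qpos'])
D={}
for n in('wrist','scene','top'):
    D[n]=(imaging.camera_params(n),imaging.grab_frame(n))
pickle.dump(D,open('v1.pkl','wb'))
cv2.imwrite('pics/w1.png',cv2.resize(D['wrist'][1][:,:,::-1],(800,600),interpolation=3))
```

```text
1.9 [ 0.50171638 -0.11857059  0.32231658] [ 2.63085143e-04  2.28702543e-01  9.73496138e-01 -5.89837033e-04] [-2.54455650e-01  1.51874760e-01  1.76423086e+00 -1.24031518e-03
  1.22493329e+00 -1.36334234e+00]
```

View pics/w1.png

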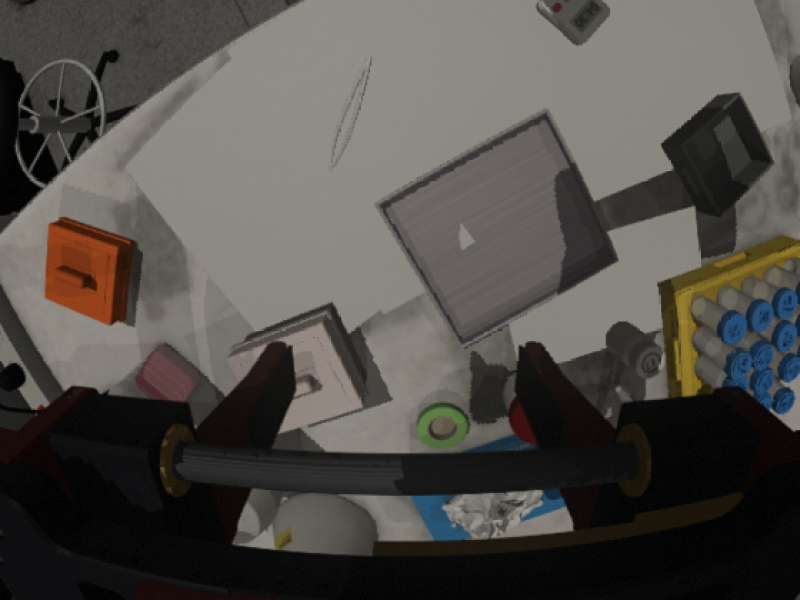

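The wrist view shows the tray with corners at about (378,205), (547,112), (617,258) and (465,346), at 800 px scale. The lid is at (300,365), with its handle partly behind the left finger. The big bottle lies at (325,525).

Run:
```python
from h import *
import pickle
D=pickle.load(open('v1.pkl','rb'))
p=D['wrist'][0];s=.7
c=onz(p,np.array([(378,205),(547,112),(617,258),(465,346)])*s,.015,True);print('tray',c,c.mean(0))
def yaw(v):return np.degrees(np.arctan2(v[1],v[0]))
print([yaw(c[i]-c[j]) for i,j in((0,1),(3,2),(0,3),(1,2))],[np.linalg.norm(c[i]-c[j]) for i,j in((0,1),(1,2))])
l=onz(p,np.array([(240,345),(333,305),(365,408)])*s,.072,True);print('lid',l,yaw(l[0]-l[1]),yaw(l[2]-l[1]))
h=onz(p,np.array([(297,385)])*s,.09,True);print(h)
g=D['scene'][0];q=onz(g,[(358.75,226.25),(375,231)],.093);print(q,yaw(q[1]-q[0]))
for n in('scene','top'):
    im=cv2.cvtColor(D[n][1],cv2.COLOR_RGB2HSV)
print('bottle',onz(p,np.array([(325,520),(272,535),(378,540)])*s,.1,True))
```

```text
tray [[ 0.46400298 -0.12826808  0.015     ]
 [ 0.45143698  0.07061568  0.015     ]
 [ 0.62840408  0.08373656  0.015     ]
 [ 0.64412585 -0.11337904  0.015     ]] [ 0.54699247 -0.02182372  0.015     ]
[np.float64(-86.3847094292484), np.float64(-85.43979160060833), np.float64(-175.27464727903427), np.float64(-175.75967604896866)] [np.float64(0.19928034543392037), np.float64(0.17745283653184196)]
lid [[ 0.51874496 -0.31157365  0.072     ]
 [ 0.52427537 -0.20377359  0.072     ]
 [ 0.63658635 -0.22989853  0.072     ]] -92.93684543356768 -13.094852377523889
[[ 0.57621024 -0.27182762  0.09      ]]
[[ 0.56275495 -0.26852956  0.093     ]
 [ 0.56829066 -0.31704046  0.093     ]] -83.48997919064304
bottle [[ 0.73798962 -0.33638199  0.1       ]
 [ 0.7374879  -0.41303737  0.1       ]
 [ 0.79277494 -0.29702255  0.1       ]]
```

carry_out(
  motion=[
    [0.14,-0.33,0,0,0,-1],
    [0.14,-0.33,0,0,0,-1],
    [0.14,-0.33,0,0,0,-1],
    [0.14,-0.33,0,0,0,-1],
    [0.14,-0.33,0,0,0,-1],
    [0.14,-0.33,0,0,0,-1],
    [0.14,-0.33,0,0,0,-1],
    [0.14,-0.33,0,0,0,-1],
    [0.14,-0.33,0,0,0,-1],
    [0.14,-0.33,0,0,0,-1],
    [0,0,0,0,0,0],
  ],
)

```text
t: 3.15
position: [0.5713, -0.2785, 0.3224]
tcp_rot: [-0.0, 0.683, 0.73, -0.0]
force: [0.4, 0.1, -0.2]
gripper_width: 0.0875
grip_force: 0.0
```

Run:
```python
from h import *
import pickle
o=arm.get_obs();print(o['t'],o['position'],o['tcp_rot'],o['qpos'])
D={}
for n in('wrist','scene','top'):
    D[n]=(imaging.camera_params(n),imaging.grab_frame(n))
pickle.dump(D,open('v2.pkl','wb'))
cv2.imwrite('pics/w2.png',cv2.resize(D['wrist'][1][:,:,::-1],(800,600),interpolation=3))
```

```text
3.15 [ 0.57126717 -0.2784918   0.32243824] [-4.64470145e-05  6.83078498e-01  7.30344961e-01 -3.05304999e-05] [-4.72305751e-01  3.47006702e-01  1.50686762e+00 -3.44156200e-05
  1.28782447e+00 -5.39153463e-01]
```

View pics/w2.png

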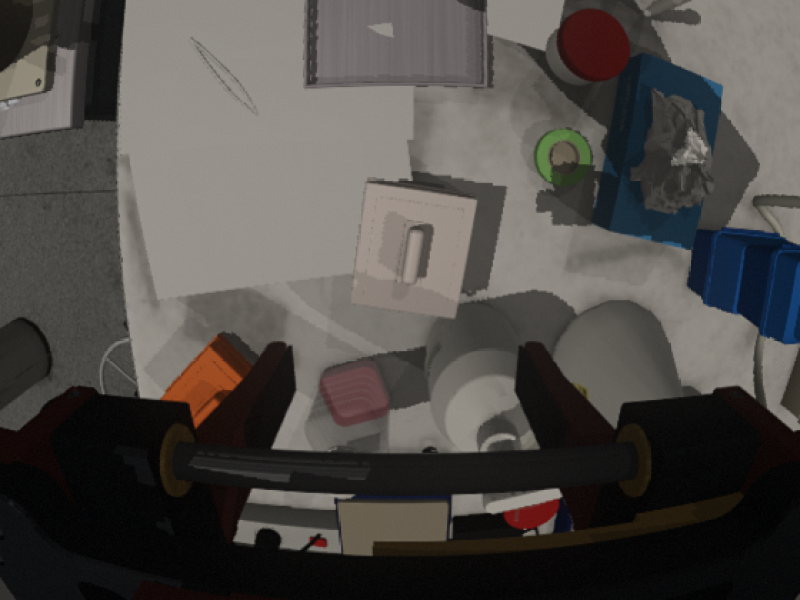

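The lid is fully visible: its top has corners at (367,183), (477,198), (457,318) and (352,303), with the handle bar at about (413,253), at 800 px scale. I triangulate these with the scene view.

Run:
```python
from h import *
import pickle
D=pickle.load(open('v2.pkl','rb'))
p=D['wrist'][0];ps=D['scene'][0];s=.7
W=np.array([(367,183),(477,198),(457,318),(352,303)])*s
S=np.array([(341.25,235),(355,217.5),(389.5,231.25),(376.25,248)])
cw,dw=ray(p,W,True);cs,ds=ray(ps,S)
X=np.array([tri([(cw,dw[i]),(cs,ds[i])])[0] for i in range(4)]);print('tri',X.round(4),X.mean(0))
def yaw(v):return np.degrees(np.arctan2(v[1],v[0]))
for z in(.072,X[:,2].mean()):
  l=onz(p,W,z,True);print('ctr',l.mean(0),[np.linalg.norm(l[i]-l[i-1]) for i in range(4)],[yaw(l[1]-l[0]),yaw(l[2]-l[3]),yaw(l[0]-l[3]),yaw(l[1]-l[2])])
# handle bar bright top
g=cv2.cvtColor(D['wrist'][1],cv2.COLOR_RGB2GRAY)
cv2.imwrite('pics/z.png',cv2.resize(D['wrist'][1][115:235,230:350,::-1],(600,600),interpolation=3))
print('bottle foot region',onz(p,np.array([(432,345),(520,330),(475,300)])*s,.08,True))
```

```text
tri [[ 0.5354 -0.2259  0.0592]
 [ 0.6374 -0.2301  0.0468]
 [ 0.6272 -0.347   0.0561]
 [ 0.5275 -0.3383  0.0702]] [ 0.58187836 -0.28532353  0.05807242]
ctr [ 0.58075704 -0.28307511  0.072     ] [np.float64(0.11274704305347438), np.float64(0.09884849019095944), np.float64(0.11461771038364822), np.float64(0.10040353311738438)] [np.float64(-3.7944389102761202), np.float64(-4.8673260670056395), np.float64(85.4675810322614), np.float64(86.2481905534365)]
ctr [ 0.58121093 -0.28598504  0.05807242] [np.float64(0.11654659862542865), np.float64(0.10217966696963732), np.float64(0.11848030711646261), np.float64(0.10378711456988521)] [np.float64(-3.794438910276114), np.float64(-4.867326067005647), np.float64(85.4675810322614), np.float64(86.24819055343647)]
bottle foot region [[ 0.60451616 -0.36985831  0.08      ]
 [ 0.68781245 -0.34979674  0.08      ]
 [ 0.64050887 -0.3225544   0.08      ]]
```

View pics/z.png

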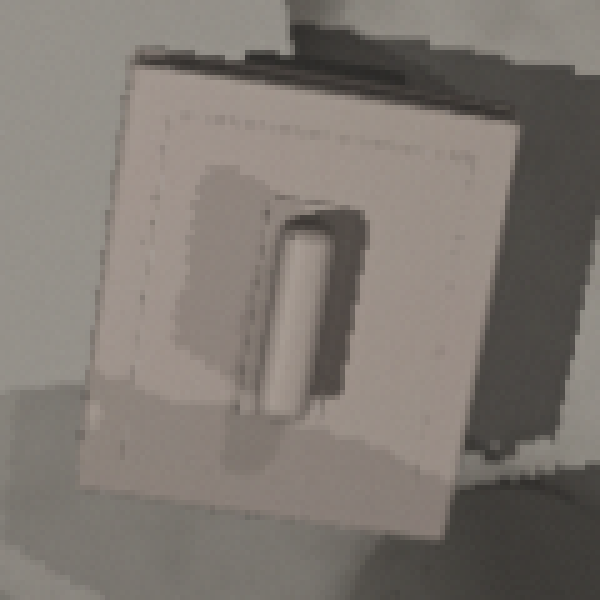

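The handle bar's top runs from (307,235) to (282,412) in the crop. I align and descend partway, then look again for the height.

carry_out(
  motion=[
    [0.1,-0.06,-0.8,0,0,-0.7],
    [0.1,-0.06,-0.8,0,0,-0.67],
    [0,0,-0.8,0,0,0],
    [0,0,0,0,0,0],
    [0,0,0,0,0,0],
  ],
)

```text
t: 3.8
position: [0.5805, -0.2841, 0.2032]
tcp_rot: [-0.001, 0.733, 0.68, -0.0]
force: [0.1, -1.0, 1.5]
gripper_width: 0.0876
grip_force: 0.0
```

Run:
```python
from h import *
import pickle
o=arm.get_obs();print(o['t'],o['position'],o['tcp_rot'])
D={'wrist':(imaging.camera_params('wrist'),imaging.grab_frame('wrist'))}
pickle.dump(D,open('v3.pkl','wb'))
p=D['wrist'][0];print(proj(p,[[.581,-.285,.093],[.581,-.285,.072],[.58,-.31,.093],[.58,-.26,.093]],True))
cv2.imwrite('pics/w3.png',cv2.resize(D['wrist'][1][:330,130:430,::-1],(546,600),interpolation=3))
```

```text
3.8 [ 0.58053826 -0.28413074  0.20317914] [-5.53106043e-04  7.32977010e-01  6.80253169e-01 -1.49519201e-04]
[[282.76430006 204.79329996]
 [282.81870964 198.30542293]
 [283.78663004 231.32948119]
 [279.36579499 177.05369151]]
```

View pics/w3.png

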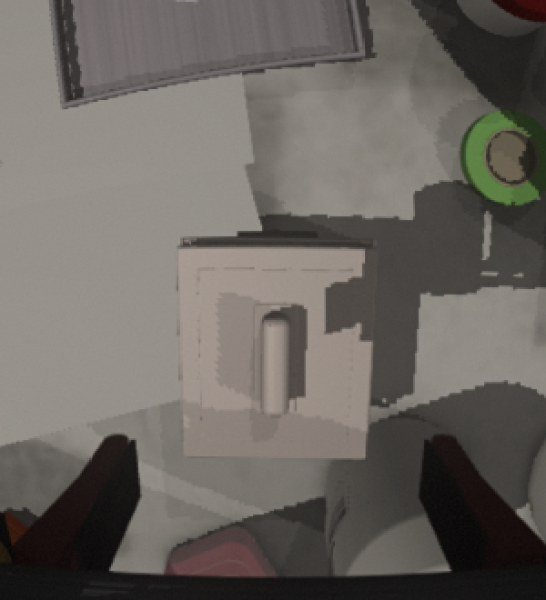

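Now the handle bar is centred at about (275,365) in the crop and parallel to the finger pads, clear of the tape and bottle.

Run:
```python
from h import *
import pickle
p2=pickle.load(open('v2.pkl','rb'))['wrist'][0];p3=pickle.load(open('v3.pkl','rb'))['wrist'][0]
f=lambda u,v:(130+u/1.82,v/1.8182)
g=lambda u,v:(230+u/5,115+v/5)
A=np.array([f(276,315),f(275,414),f(178,245),f(366,459),f(184,457)]);B=np.array([g(307,233),g(282,412),g(135,62),g(445,538),g(80,487)])
ca,da=ray(p3,A,True);cb,db=ray(p2,B,True)
for i in range(5): print(tri([(ca,da[i]),(cb,db[i])]))
h=onz(p3,A[:2],.093,True);print('handle@.093',h,h.mean(0),np.degrees(np.arctan2(*(h[0]-h[1])[[1,0]])))
l=onz(p3,A[2:],.072,True);print(l,(l[0]+l[1])/2)
# tray
print('tray near corners',onz(p3,[f(66,106),f(362,56)],.015,True))
q=arm.get_obs()['tcp_rot'];print('tool y yaw',np.degrees(2*np.arctan2(q[2],q[1]))-90)
```

```text
(array([ 0.58201505, -0.26520304,  0.05569925]), [np.float64(0.0011110100943362007), np.float64(0.0011110100943362868)])
(array([ 0.57808788, -0.30418401,  0.09864757]), [np.float64(2.2969344776816973e-05), np.float64(2.2969344777093322e-05)])
(array([ 0.53550326, -0.22181568,  0.07055176]), [np.float64(0.0004856751077765554), np.float64(0.0004856751077766415)])
(array([ 0.62435113, -0.34174101,  0.07853177]), [np.float64(0.00017460809431999946), np.float64(0.00017460809431996049)])
(array([ 0.52642962, -0.33378978,  0.07768756]), [np.float64(0.00035202246910689695), np.float64(0.0003520224691069891)])
handle@.093 [[ 0.58220903 -0.25682881  0.093     ]
 [ 0.5778589  -0.30631781  0.093     ]] [ 0.58003397 -0.28157331  0.093     ] 84.97656189925989
[[ 0.5357559  -0.22123682  0.072     ]
 [ 0.62499814 -0.34486861  0.072     ]
 [ 0.52497398 -0.33610554  0.072     ]] [ 0.58037702 -0.28305271  0.072     ]
tray near corners [[ 0.46379422 -0.13048264  0.015     ]
 [ 0.64283089 -0.11906273  0.015     ]]
tool y yaw -4.300780720301034
```

Lid top measures about 0.075 m high, near the expected 0.072. The handle is at (0.580, -0.282), yaw about -4.6°. I descend until the tips are just above the lid top.

carry_out(
  motion=[
    [0,0.02,-0.8,0,0,0],
    [0,0.02,-0.8,0,0,0],
    [0,0,-0.5,0,0,0],
    [0,0,-0.27,0,0,0],
    [0,0,-0.13,0,0,0],
    [0,0,0,0,0,0],
  ],
)

```text
t: 4.45
position: [0.5815, -0.2834, 0.0788]
tcp_rot: [0.001, 0.734, 0.68, 0.0]
force: [0.3, 0.5, 0.3]
gripper_width: 0.0878
grip_force: 0.0
```

carry_out(
  motion=[
    [0,0,0,0,0,0],
    [0,0,0,0,0,0],
    [0,0,0,0,0,0],
    [0,0,0,0,0,0],
    [0,0,0,0,0,0],
    [0,0,0,0,0,0],
    [0,0,0,0,0,0],
    [0,0,0,0,0,0],
  ],
  fingers=-1,
  newtons=20,
)

```text
t: 5.25
position: [0.5806, -0.2831, 0.0776]
tcp_rot: [-0.0, 0.734, 0.68, -0.0]
force: [-0.0, 0.3, -0.0]
gripper_width: 0.0272
grip_force: 0.0
```

carry_out(
  motion=[
    [0,0,0,0,0,0],
    [0,0,0,0,0,0],
    [0,0,0,0,0,0],
    [0,0,0,0,0,0],
    [0,0,0,0,0,0],
  ],
)

```text
t: 5.75
position: [0.5797, -0.2829, 0.0775]
tcp_rot: [-0.001, 0.734, 0.679, -0.0]
force: [-5.9, -0.1, 2.6]
gripper_width: 0.0138
grip_force: 20.0
```

Gripped at 14 mm, as expected. I lift straight up.

carry_out(
  motion=[
    [-0.02,0,0.05,0,0,0],
    [0,0,0.1,0,0,0],
    [0,0,0.15,0,0,0],
    [0,0,0.2,0,0,0],
    [0,0,0.3,0,0,0],
    [0,0,0.5,0,0,0],
    [0,0,0.6,0,0,0],
    [0,0,0.6,0,0,0],
    [0,0,0.5,0,0,0],
    [0,0,0,0,0,0],
  ],
)

```text
t: 6.75
position: [0.5821, -0.2842, 0.2331]
tcp_rot: [0.004, 0.734, 0.68, 0.002]
force: [0.9, 0.6, -2.4]
gripper_width: 0.0136
grip_force: 20.0
```

Run:
```python
from h import *
import pickle
o=arm.get_obs();print(o['t'],o['position'],o['force'],o['gripper_width'])
D={n:(imaging.camera_params(n),imaging.grab_frame(n)) for n in('wrist','scene')}
pickle.dump(D,open('v4.pkl','wb'))
a=cv2.resize(D['wrist'][1][:,:,::-1],(400,300));b=cv2.resize(D['scene'][1][150:300,240:440,::-1],(400,300),interpolation=3)
cv2.imwrite('pics/w4.png',cv2.resize(np.hstack([a,b]),(800,300)))
```

```text
6.75 [ 0.58205551 -0.28423819  0.23307608] [ 0.9436733   0.56509059 -2.36729387] 0.013638754023954836
```

View pics/w4.png

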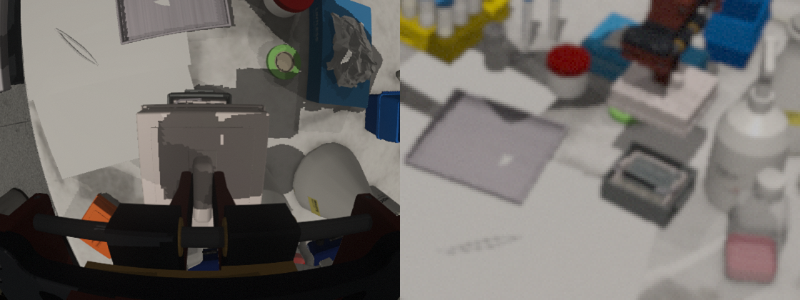

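The lid is held level and clear. The rack stands in the dish and the dish has not moved. I carry the lid to over the tray at (0.547, -0.023), turning +8.7°.

carry_out(
  motion=[
    [-0.03,0.25,0,0,0,0.1],
    [-0.06,0.45,0,0,0,0.15],
    [-0.08,0.6,0,0,0,0.2],
    [-0.08,0.6,0,0,0,0.2],
    [-0.08,0.6,0,0,0,0.2],
    [-0.1,0.75,0,0,0,0.2],
    [-0.1,0.75,0,0,0,0.2],
    [-0.08,0.6,0,0,0,0.1],
    [-0.06,0.4,0,0,0,0.1],
    [-0.03,0.22,0,0,0,0],
    [0,0,-0.4,0,0,0],
    [0,0,-0.6,0,0,0],
    [0,0,-0.6,0,0,0],
    [0,0,-0.6,0,0,0],
    [0,0,-0.5,0,0,0],
    [0,0,-0.3,0,0,0],
    [0,0,-0.2,0,0,0],
    [0,0,0,0,0,0],
    [0,0,0,0,0,0],
  ],
)

```text
t: 8.75
position: [0.5448, -0.0221, 0.0678]
tcp_rot: [-0.0, 0.68, 0.733, -0.0]
force: [0.1, 0.1, -0.9]
gripper_width: 0.0138
grip_force: 20.0
```

Run:
```python
from h import *
import pickle
o=arm.get_obs();print(o['t'],o['position'],o['tcp_rot'],o['force'],o['gripper_width'])
D={n:(imaging.camera_params(n),imaging.grab_frame(n)) for n in('wrist','scene','top')}
pickle.dump(D,open('v5.pkl','wb'))
a=cv2.resize(D['wrist'][1][:,:,::-1],(400,300));b=cv2.resize(D['scene'][1][150:300,220:420,::-1],(400,300),interpolation=3)
cv2.imwrite('pics/w5.png',np.hstack([a,b]))
```

```text
8.75 [ 0.54475575 -0.02214173  0.06779147] [-1.49919517e-05  6.80100709e-01  7.33118698e-01 -1.71265907e-05] [ 0.14579827  0.14033147 -0.93309501] 0.01381529903909375
```

View pics/w5.png

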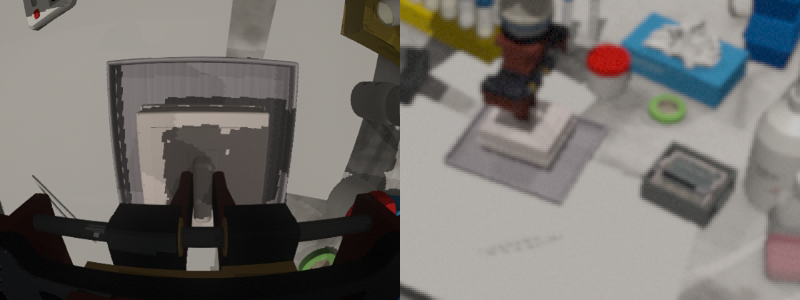

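The lid hangs level and centred over the tray, aligned with it. I lower it gently.

carry_out(
  motion=[
    [0,0,-0.2,0,0,0],
    [0,0,-0.15,0,0,0],
    [0,0,-0.07,0,0,0],
    [0,0,-0.03,0,0,0],
    [0,0,-0.02,0,0,0],
    [0,0,0,0,0,0],
    [0,0,0,0,0,0],
  ],
)

```text
t: 9.6
position: [0.5448, -0.0221, 0.0443]
tcp_rot: [0.0, 0.68, 0.733, 0.0]
force: [0.2, 0.5, -2.2]
gripper_width: 0.0137
grip_force: 20.0
```

carry_out(
  motion=[
    [0,0,-0.02,0,0,0],
    [0,0,-0.02,0,0,0],
    [0,0,0,0,0,0],
  ],
)

```text
t: 9.9
position: [0.5446, -0.0221, 0.0421]
tcp_rot: [-0.0, 0.68, 0.733, -0.0]
force: [-0.2, 0.2, -1.4]
gripper_width: 0.0135
grip_force: 20.0
```

carry_out(
  motion=[
    [0,0,-0.015,0,0,0],
    [0,0,-0.015,0,0,0],
    [0,0,0,0,0,0],
  ],
)

```text
t: 10.2
position: [0.5447, -0.0221, 0.0415]
tcp_rot: [0.0, 0.68, 0.733, 0.0]
force: [-2.6, 0.6, 7.4]
gripper_width: 0.0139
grip_force: 20.0
```

The lid touches the tray floor (7 N). I release and rise.

carry_out(
  motion=[
    [0,0,0.01,0,0,0],
    [0,0,0,0,0,0],
    [0,0,0,0,0,0],
    [0,0,0,0,0,0],
    [0,0,0,0,0,0],
    [0,0,0,0,0,0],
  ],
  fingers=0,
)

```text
t: 10.8
position: [0.5446, -0.0221, 0.0411]
tcp_rot: [-0.0, 0.68, 0.733, -0.0]
force: [0.8, -0.3, 0.3]
gripper_width: 0.0437
grip_force: 0.0
```

carry_out(
  motion=[
    [0,0,0.15,0,0,0],
    [0,0,0.4,0,0,0],
    [0,0,0.8,0,0,0],
    [0,0,1,0,0,0],
    [0,0,1,0,0,0],
    [0.1,-0.6,0.3,0,0,-0.15],
    [0.1,-0.8,0,0,0,-0.3],
    [0.1,-0.8,0,0,0,-0.3],
    [0.1,-0.8,0,0,0,-0.3],
    [0.1,-0.8,0,0,0,-0.3],
    [0,-0.6,0,0,0,-0.1],
    [0,0,0,0,0,0],
    [0,0,0,0,0,0],
  ],
)

```text
t: 12.1
position: [0.5692, -0.2422, 0.2238]
tcp_rot: [-0.0, 0.734, 0.679, 0.0]
force: [-0.1, 1.1, 0.3]
gripper_width: 0.0438
grip_force: 0.0
```

Run:
```python
from h import *
import pickle
o=arm.get_obs();print(o['t'],o['position'],o['tcp_rot'],o['force'],o['gripper_width'])
D={n:(imaging.camera_params(n),imaging.grab_frame(n)) for n in('wrist','scene','top')}
pickle.dump(D,open('v6.pkl','wb'))
cv2.imwrite('pics/w6.png',cv2.resize(D['wrist'][1][:300,130:430,::-1],(600,600),interpolation=3))
```

```text
12.1 [ 0.56923701 -0.24222917  0.22377456] [-2.80653621e-04  7.34138689e-01  6.78999487e-01  5.90484620e-05] [-0.08622975  1.14500682  0.28439142] 0.04383335399782414
```

View pics/w6.png

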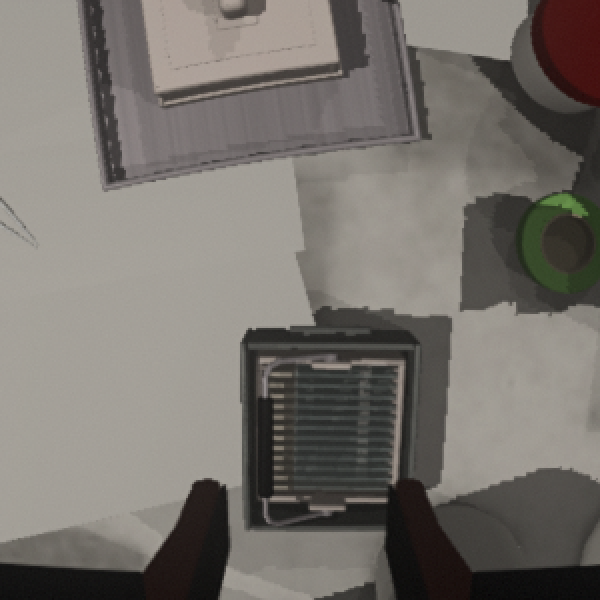

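The lid lies flat, handle up, in the tray. The wire handle is folded to the -x side, with its black sleeve running from (265,398) to (265,497) in the crop. The pivots are near (330,362) and (325,508). I've now used all 10 views, so from here I work by numbers.

```bash
cat >> h.py <<'E'
def sleeve(im,uv,thr=45,rad=45):
    g=im.max(2);m=(g<thr).astype(np.uint8);m[:, :]*=1
    n,L,st,ce=cv2.connectedComponentsWithStats(m)
    out=[]
    for i in range(1,n):
        if 40<st[i,4]<4000 and np.hypot(*(ce[i]-uv))<rad:
            pts=np.argwhere(L==i)[:,::-1].astype(np.float32)
            r=cv2.minAreaRect(pts);out.append((st[i].tolist(),ce[i].round(2),[np.round(v,1) for v in r]))
    return out
E
python3 - <<'E'
from h import *
import pickle
D=pickle.load(open('v6.pkl','rb'));p,im=D['wrist']
print(im[210:235:6,252:275].max(2))
for t in(25,35,45):print(t,sleeve(im,(262.5,224),t))
s=onz(p,[(262.5,199),(262.5,248.5)],.061,True);print('sleeve',s,s.mean(0))
pv=onz(p,[(295,181),(292.5,254)],.041,True);print('pivot',pv,pv.mean(0))
r=onz(p,[(251.5,171),(339,172.5),(253.5,264)],.046,True);print('rim',r,(r[1]+r[2])/2)
E
```

```text
[[ 80  64  43  40  34  39  48  31  31  34  35  34  30  27  34  56  55  55
   55  54  53  51  51]
 [ 83  74  44  40  35  42  57  35  29  33  35  29  30  27  33  50  48  47
   48  48  51  49  49]
 [ 92  76  43  41  34  40  56  33  29  34  32  31  28  24  38  62  64  62
   61  61  56  55  56]
 [ 93  76  46  35  33  37  53  32  29  32  30  28  27  28  55 110 112 112
  110  92  65  62  65]
 [ 87  68  40  32  34  36  49  26  31  31  29  29  27  27  52 108 112 108
   99  92  61  60  60]]
25 []
35 [([259, 199, 8, 50, 335], array([262.19, 224.23]), [array([262.5, 223.5]), array([49.,  7.]), np.float64(90.0)]), ([255, 226, 7, 36, 90], array([256.83, 247.48]), [array([256.7, 243.6]), array([35.1,  5. ]), np.float64(83.7)]), ([265, 252, 19, 6, 78], array([274.76, 253.74]), [array([274. , 254.5]), array([ 5., 18.]), np.float64(90.0)])]
45 [([254, 175, 10, 88, 322], array([256.2, 224.6]), [array([256. , 218.7]), array([87.3,  8. ]), np.float64(86.1)]), ([259, 199, 8, 50, 373], array([262.29, 223.41]), [array([262.5, 223.5]), array([49.,  7.]), np.float64(90.0)]), ([264, 251, 22, 9, 141], array([273.43, 254.87]), [array([274.5, 255.1]), array([ 7.5, 20.9]), np.float64(86.4)])]
sleeve [[ 0.5478344  -0.25103777  0.061     ]
 [ 0.54214988 -0.30728673  0.061     ]] [ 0.54499214 -0.27916225  0.061     ]
pivot [[ 0.58331315 -0.23912511  0.041     ]
 [ 0.57441681 -0.32612902  0.041     ]] [ 0.57886498 -0.28262706  0.041     ]
rim [[ 0.53772133 -0.22328146  0.046     ]
 [ 0.63122809 -0.23215109  0.046     ]
 [ 0.52785283 -0.33332319  0.046     ]] [ 0.57954046 -0.28273714  0.046     ]
```

carry_out(
  motion=[
    [-0.16,-0.26,-0.4,0,0,-0.2],
    [-0.16,-0.26,-0.4,0,0,0],
    [-0.16,-0.26,-0.4,0,0,0],
    [0,0,0,0,0,0],
    [0,0,0,0,0,0],
  ],
)

```text
t: 12.75
position: [0.5459, -0.2801, 0.164]
tcp_rot: [-0.0, 0.741, 0.672, 0.0]
force: [-1.1, 0.4, -0.1]
gripper_width: 0.0439
grip_force: 0.0
```

Run:
```python
from h import *
import pickle
o=arm.get_obs();print(o['t'],o['position'],o['tcp_rot'])
p,im=imaging.camera_params('wrist'),imaging.grab_frame('wrist')
pickle.dump((p,im),open('v7.pkl','wb'))
uv=proj(p,[[.5478,-.2510,.061],[.5421,-.3073,.061],[.545,-.2795,.061]],True);print(uv)
for t in(30,35,40,45):print(t,sleeve(im,uv[2],t,40))
```

```text
12.75 [ 0.54591038 -0.28014914  0.16399852] [-2.72467727e-04  7.40623247e-01  6.71920477e-01  7.33083035e-05]
[[280.87137071 172.80393356]
 [280.88144498 235.98597924]
 [280.96828697 205.71175446]]
30 [([281, 173, 5, 33, 53], array([283.72, 192.45]), [array([284.3, 189.1]), array([ 4., 32.]), np.float64(5.9)]), ([278, 207, 8, 28, 93], array([282.82, 222.  ]), [array([281.5, 220.5]), array([27.,  7.]), np.float64(90.0)])]
35 [([277, 172, 9, 64, 498], array([280.85, 205.2 ]), [array([281. , 203.5]), array([63.,  8.]), np.float64(90.0)])]
40 [([270, 169, 12, 85, 255], array([272.94, 226.02]), [array([274.7, 211. ]), array([84.2, 10. ]), np.float64(88.2)]), ([276, 172, 10, 64, 552], array([280.78, 203.42]), [array([280.5, 203.5]), array([63.,  9.]), np.float64(90.0)])]
45 [([276, 171, 11, 65, 585], array([280.83, 203.24]), [array([281., 203.]), array([64., 10.]), np.float64(90.0)])]
```

The second view matches the prediction (ends at rows 172 and 236), so the sleeve's height of 0.061 is confirmed. I descend to 0.052, tips above the rim, and close lightly.

carry_out(
  motion=[
    [-0.02,0.01,-0.7,0,0,0],
    [0,0,-0.7,0,0,0],
    [0,0,-0.5,0,0,0],
    [0,0,-0.25,0,0,0],
    [0,0,-0.1,0,0,0],
    [0,0,0,0,0,0],
  ],
)

```text
t: 13.4
position: [0.5454, -0.2805, 0.0518]
tcp_rot: [0.0, 0.741, 0.672, 0.0]
force: [0.4, -0.0, -0.2]
gripper_width: 0.044
grip_force: 0.0
```

carry_out(
  motion=[
    [0,0,0,0,0,0],
    [0,0,0,0,0,0],
    [0,0,0,0,0,0],
    [0,0,0,0,0,0],
    [0,0,0,0,0,0],
    [0,0,0,0,0,0],
    [0,0,0,0,0,0],
  ],
  fingers=-1,
  newtons=6,
)

```text
t: 14.1
position: [0.5445, -0.2806, 0.0514]
tcp_rot: [-0.0, 0.741, 0.672, -0.0]
force: [-2.8, -0.5, 4.7]
gripper_width: 0.0084
grip_force: 6.0
```

The sleeve is gripped (8.4 mm). I swing it up along the 40 mm arc.

carry_out(
  motion=[
    [0.04,-0.004,0.057,0,0,0],
    [0.04,-0.004,0.057,0,0,0],
    [0.049,-0.005,0.049,0,0,0],
    [0.049,-0.005,0.049,0,0,0],
    [0.057,-0.006,0.04,0,0,0],
    [0.057,-0.006,0.04,0,0,0],
    [0,0,0,0,0,0],
  ],
)

```text
t: 14.8
position: [0.5596, -0.2821, 0.0665]
tcp_rot: [0.0, 0.741, 0.672, 0.0]
force: [-4.3, 0.6, 5.5]
gripper_width: 0.0082
grip_force: 6.0
```

carry_out(
  motion=[
    [0.063,-0.006,0.03,0,0,0],
    [0.063,-0.006,0.03,0,0,0],
    [0.068,-0.007,0.018,0,0,0],
    [0.068,-0.007,0.018,0,0,0],
    [0.069,-0.007,0.006,0,0,0],
    [0.069,-0.007,0.006,0,0,0],
    [0,0,0,0,0,0],
    [0,0,0,0,0,0],
  ],
)

```text
t: 15.6
position: [0.5796, -0.2842, 0.0711]
tcp_rot: [0.0, 0.741, 0.672, 0.0]
force: [0.5, 0.8, -0.0]
gripper_width: 0.0078
grip_force: 6.0
```

Run:
```python
from h import *
import pickle
o=arm.get_obs();print(o['t'],o['position'],o['force'],o['gripper_width'])
D={n:(imaging.camera_params(n),imaging.grab_frame(n)) for n in('wrist','scene','top')}
pickle.dump(D,open('v8.pkl','wb'))
p,im=D['wrist']
# is the sleeve's +y end (beyond pads) seen at expected place?
P=np.array([.5795,-.2825]);a=np.radians(-5.5);y=np.array([-np.sin(a),np.cos(a)])
for s in(.014,.02,.026,.035):
    uv=proj(p,[[*(P+y*s),.081]],True)[0].round().astype(int)
    print(s,uv,im[uv[1],uv[0]-12:uv[0]+13].max(1))
```

```text
15.6 [ 0.5796489  -0.28418603  0.07114201] [ 4.77179315e-01  7.72916263e-01 -5.54989850e-04] 0.007831168701321185
0.014 [281 242] [28 27 25 24 41 34 20  9 11 12 11 15 12 12 10 11 12 12 15 15 14  9 14 23
 33]
0.02 [281 231] [49 49 51 48 49 47 27 12 15 14 14 13 18 14 15 17 16 15 18 16 16 13 22 37
 48]
0.026 [280 220] [67 68 67 67 69 68 62 32 14 15 15 13 16 14 15 17 19 16 16 16 19 13 16 24
 52]
0.035 [280 203] [48 48 55 47 44 44 45 45 46 46 44 45 43 46 55 63 70 78 65 47 46 46 45 45
 46]
```

The handle is upright: sleeve in the pads at x = 0.5796, above the pivot, with negligible forces. I tighten the grip and lift straight up.

carry_out(
  motion=[
    [0,0,0,0,0,0],
    [0,0,0,0,0,0],
    [0,0,0,0,0,0],
    [0,0,0.02,0,0,0],
    [0,0,0.03,0,0,0],
    [0,0,0.05,0,0,0],
    [0,0,0.05,0,0,0],
    [0,0,0.05,0,0,0],
    [0,0,0,0,0,0],
  ],
  newtons=25,
)

```text
t: 16.65
position: [0.5794, -0.2842, 0.0817]
tcp_rot: [0.0, 0.741, 0.672, 0.0]
force: [0.0, -0.5, -1.9]
gripper_width: 0.0074
grip_force: 25.0
```

carry_out(
  motion=[
    [0,0,0.05,0,0,0],
    [0,0,0.08,0,0,0],
    [0,0,0.1,0,0,0],
    [0,0,0.12,0,0,0],
    [0,0,0.12,0,0,0],
    [0,0,0.12,0,0,0],
    [0,0,0.12,0,0,0],
    [0,0,0.12,0,0,0],
    [0,0,0.12,0,0,0],
    [0,0,0.12,0,0,0],
    [0,0,0.12,0,0,0],
    [0,0,0.08,0,0,0],
    [0,0,0.05,0,0,0],
    [0,0,0.03,0,0,0],
    [0,0,0,0,0,0],
    [0,0,0,0,0,0],
    [0,0,0,0,0,0],
    [0,0,0,0,0,0],
  ],
)

```text
t: 18.45
position: [0.5791, -0.284, 0.1484]
tcp_rot: [-0.0, 0.741, 0.672, -0.0]
force: [-0.0, -0.9, -2.1]
gripper_width: 0.0075
grip_force: 25.0
```

Run:
```python
from h import *
import pickle
D0=pickle.load(open('v6.pkl','rb'))
F=[];
for i in range(4):
    o=arm.get_obs();F.append(o['force'])
    D={n:(imaging.camera_params(n),imaging.grab_frame(n)) for n in('wrist','scene','top')}
    if i==0:D1=D
print(o['t'],o['position'],np.mean(F,0),o['gripper_width'],o['grip_force'])
pickle.dump(D,open('v9.pkl','wb'))
print('wrist motion between pics',np.abs(D['wrist'][1].astype(int)-D1['wrist'][1]).mean())
p,im=D['wrist']
# rack model points: predicted pixel of slide-frame edges with bottom lifted, sleeve at tip+~0.0097
C=np.array([.5795,-.284]);a=np.radians(-5.5);ex=np.array([np.cos(a),np.sin(a)]);ey=np.array([-ex[1],ex[0]])
zs=o['position'][2]+.0098; zb=zs-.076
print('bottom z est',zb)
for n in('wrist','scene'):
    q=D[n][0];pts=[[*(C+ex*sx*.042+ey*sy*.044),zb+h] for h in(0,.028) for sx,sy in((-1,-1),(-1,1),(1,1),(1,-1))]
    print(n,proj(q,pts,n=='wrist').round(1).tolist())
# white rack pixels in scene (bright, was dark dish before)
b=D['scene'][1].astype(int);a0=D0['scene'][1].astype(int)
print('scene gray\n',b[205:260:2,340:396:2].mean(2).astype(int))
```

```text
18.9 [ 0.57924658 -0.28407474  0.14867572] [-0.24687973 -0.12444831 -3.0070611 ] 0.007508780620282681 24.999355673789978
wrist motion between pics 1.4385870181405895
bottom z est 0.08247571533988561
wrist [[230.3, 272.0], [223.6, 163.0], [340.4, 162.6], [334.7, 271.7], [224.8, 290.2], [215.9, 170.3], [347.8, 169.8], [340.1, 289.9]]
scene [[372.0, 242.0], [345.3, 229.3], [359.4, 213.0], [385.6, 225.0], [373.2, 235.2], [346.1, 222.5], [360.4, 206.2], [386.9, 218.2]]
scene gray
 [[ 78  80  80 105 118 117  89  63  59  42  46  37  34  36  33  30  20  38
   68  83  87  90  90  84  79  93 138 156]
 [127 130 119  98 117 125 115  97  95  82  68  49  41  36  39  31  28  52
   86  88  92  91  90  99 115 130 149 157]
 [149 142 139 115  95 103 100  96 111 105  92  89  49  36  37  26  20  52
   85  93  94  90 104 136 140 145 153 161]
 [155 150 149 144 133 113  93  85  92  89  94  92  58  36  28  26  43  36
   52  89  99  97 136 153 148 150 156 166]
 [165 165 161 158 158 152 130  89  84  93  91  95  90  71  52  46  77  83
   95 118 121 109 137 161 154 150 156 167]
 [168 168 168 169 169 164 138  86 
[... 1957 characters left out ...]
144 104  77  68  70  73  66  67  67  71  77  86  94  98  95  95  94  95
   90  74  71  83 118 150 150 149 143 117]
 [170 162 140 105  74  72  69  69  68  65  68  71  74  86  90  90  94  91
   78  73  82 114 147 152 151 150 146 133]
 [170 170 168 163 141 103  76  68  67  68  67  69  68  70  75  82  91  81
   58  70  93 139 152 152 153 152 149 144]
 [172 170 171 170 167 162 139 102  78  69  68  68  66  67  67  72  72  69
   51  74 131 150 154 155 155 152 151 148]
 [170 171 170 171 171 171 168 163 141 103  75  69  69  70  70  69  70  59
   70 122 151 154 156 154 154 153 153 153]
 [171 170 170 171 170 171 171 170 169 161 137 104  79  70  70  67  66  66
  117 149 155 154 155 154 155 153 153 153]]
```

The weight (about 3 N) is on the gripper and the rack is above the dish. I check levelness by fitting the rack's lower edge and the dish rim in the scene view, and whether the dish moved.

```bash
cat > lvl.py <<'E'
from h import *
import pickle
def edge(im,uv0,uv1,span=6):
    g=cv2.GaussianBlur(cv2.cvtColor(im,cv2.COLOR_RGB2GRAY).astype(np.float32),(0,0),.7);P=[]
    for t in np.linspace(.12,.88,20):
        c=uv0+(uv1-uv0)*t; v=np.arange(-span,span+.01,.25)
        col=cv2.remap(g,np.full((1,len(v)),c[0],np.float32),(c[1]+v).astype(np.float32)[None],1)[0]
        d=np.gradient(col);k=d.argmin();P.append((c[0],c[1]+v[k]))
    P=np.array(P);k=np.polyfit(P[:,0],P[:,1],1)
    for _ in range(3):
        r=abs(P[:,1]-np.polyval(k,P[:,0]));m=r<max(.6,1.5*np.median(r));k=np.polyfit(P[m,0],P[m,1],1)
    x=np.array([uv0[0],uv1[0]]);return np.c_[x,np.polyval(k,x)],m.sum()
E
python3 - <<'E'
from lvl import *
D=pickle.load(open('v9.pkl','rb'));D0=pickle.load(open('v6.pkl','rb'))
C=np.array([.5792,-.284]);a=np.radians(-5.5);ex=np.array([np.cos(a),np.sin(a)]);ey=np.array([-ex[1],ex[0]])
ps,im=D['scene']
X=np.array([[*(C+ex*sx*.042+ey*sy*.044),.0825] for sx,sy in((-1,1),(-1,-1),(1,-1))])
u=proj(ps,X)
for i,j in((0,1),(1,2)):
    e,n=edge(im,u[i],u[j]);print('pred',u[[i,j]].round(1).tolist(),'obs',e.round(1).tolist(),n)
# dish bottom edge before/after (on bench): calibrates bias
Cd=np.array([.5795,-.2827]);B=np.array([[*(Cd+ex*sx*.049+ey*sy*.056),0] for sx,sy in((-1,1),(-1,-1),(1,-1))]);u=proj(ps,B)
g=lambda d:255-d
for nm,I in(('before',D0['scene'][1]),('after',im)):
    for i,j in((0,1),(1,2)):
        e,n=edge(g(I),u[i],u[j]);print(nm,'dish pred',u[[i,j]].round(1).tolist(),'obs',e.round(1).tolist(),n)
E
```

```text
pred [[345.3, 229.3], [372.0, 242.1]] obs [[345.3, 228.9], [372.0, 241.0]] 20
pred [[372.0, 242.1], [385.6, 225.0]] obs [[372.0, 240.9], [385.6, 226.6]] 15
before dish pred [[338.0, 247.9], [370.8, 264.2]] obs [[338.0, 247.4], [370.8, 263.4]] 19
before dish pred [[370.8, 264.2], [386.2, 244.2]] obs [[370.8, 264.9], [386.2, 246.4]] 16
after dish pred [[338.0, 247.9], [370.8, 264.2]] obs [[338.0, 247.5], [370.8, 263.4]] 20
after dish pred [[370.8, 264.2], [386.2, 244.2]] obs [[370.8, 265.1], [386.2, 246.5]] 15
```

The rack is level to within measurement noise, about 37 mm above the rim, and the dish has not moved. I let it settle briefly, then hand in.

carry_out(
  motion=[
    [0,0,0,0,0,0],
    [0,0,0,0,0,0],
    [0,0,0,0,0,0],
    [0,0,0,0,0,0],
    [0,0,0,0,0,0],
    [0,0,0,0,0,0],
    [0,0,0,0,0,0],
    [0,0,0,0,0,0],
    [0,0,0,0,0,0],
    [0,0,0,0,0,0],
    [0,0,0,0,0,0],
    [0,0,0,0,0,0],
    [0,0,0,0,0,0],
    [0,0,0,0,0,0],
    [0,0,0,0,0,0],
  ],
)

```text
t: 20.55
position: [0.5792, -0.2841, 0.1487]
tcp_rot: [-0.0, 0.741, 0.672, -0.0]
force: [-0.2, 0.2, -3.8]
gripper_width: 0.0078
grip_force: 25.0
```

Run:
```python
from lvl import *
from rig import job_done
C=np.array([.5792,-.284]);a=np.radians(-5.5);ex=np.array([np.cos(a),np.sin(a)]);ey=np.array([-ex[1],ex[0]])
X=np.array([[*(C+ex*sx*.042+ey*sy*.044),.0825] for sx,sy in((-1,1),(-1,-1),(1,-1))])
ok=[]
for i in range(4):
    ps,im=imaging.camera_params('scene'),imaging.grab_frame('scene');u=proj(ps,X)
    e=edge(im,u[0],u[1])[0];f=edge(im,u[1],u[2])[0];ok.append([*e[:,1],*f[:,1]])
ok=np.array(ok);print(ok.round(1));o=arm.get_obs();print(o['position'],o['force'],o['grip_force'])
if np.ptp(ok[:,:2],axis=0).max()<1 and abs(ok[:,0].mean()-228.9)<1 and abs(ok[:,1].mean()-241)<1: print(job_done())
```

```text
[[228.9 241.1 231.5 232. ]
 [228.8 241.1 235.3 230.3]
 [228.7 241.1 240.8 227.6]
 [228.8 241.1 234.4 230.8]]
[ 0.57923758 -0.28409596  0.14867492] [ 0.12708562 -0.70158099 -3.30562978] 24.999237656593323
the job is handed in; nothing more can be done
None
```

Job handed in at about 21 s: the lid lies flat, handle up, in the tray, and the rack hangs still by its upright handle about 37 mm above its dish's rim, level along its length; its tilt across the width was too noisy to measure.

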